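# Aim the filming tablet, then hold the curing box open for the shot

## Task

We want to film the castings in the resin curing box. First, with the lid still shut, turn the tablet on its stand so that its back faces the middle of the box straight on, and tip it 25 degrees forward from upright so that it looks down at it; then take the lid by its handle, raise it to 60 degrees open and finish while still holding it there: it has no stay and must not be let slam. Leave the cup, the bottle and the jar where they stand.

Things in the scene. Friction and masses are not known exactly. Their poses are not given: they have to be found in the camera images.
- stand: heavy round aluminium foot of the tablet stand, 120 mm across and 14 mm high; it does not move. Origin at the centre of its underside, on the table; z up. Its column, 18 mm thick, rises along its z axis.
- swivel (a joint): turn of the column (with the tablet) about the vertical through the stand's origin, rad, growing counter-clockwise from above. At 0 the tablet's back faces along the stand's x axis. Range -2.0 to 1.0; a stiff friction joint (0.12 N m) that stays where it is left.
- tilt (a joint): lean of the tablet, rad: 0 upright, positive = top edge leaning forward, that is towards the side the back faces, so that the back looks downward (25 degrees = 0.436); negative = leaning backward. Range -0.45 to 0.80; a stiff friction joint (0.28 N m) that stays where it is left.
- tilt_axis (a point): the point on the column's axis, 220 mm above the table, through which the tilt axis passes; it stays put. Its axes turn with the tablet: x is the way the tablet's back faces (square to the tablet), y along the tablet's width (the tilt axis), z along the tablet's height towards its top edge.
- tablet_top (a point): middle of the top edge of the tablet, a grey-cased slab 200 mm wide, 135 mm high and 9 mm thick in landscape, dark screen on one side, camera eye in a top corner of its back. In the axes of tilt_axis this point lies at (-26, 0, 67.5) mm. A 80 x 56 mm holder plate, 6 mm thick, is on the middle of the back, ending 39 mm below the top edge; above it both faces are free. Same axes as tilt_axis.
- curing_box: resin curing box, grey lower part and white lid, 200 mm deep (x), 260 mm wide (y) and 120 mm high with its lid shut; heavy, it does not move. Origin at the centre of its underside, x away from the front (the side with the lid handle and the black control panel) towards the hinge, z up.
- tray_mid (a point): middle of the box, on top of the casting tray inside, 45 mm above the table, over the box's origin.
- lid (a joint): opening angle of the lid, rad: 0 shut, growing as the front edge rises (60 degrees = 1.047), stop at 1.45. It falls shut from any angle when let go.
- lid_hinge (a point): middle of the lid's hinge line, at the far top edge of the box's lower part: 100 mm along x and 85 mm above the box's origin. Axes are the lid's: y along the hinge line; when shut they equal the box's. The lid (0.33 to 0.66 kg) is a white shell 200 x 260 mm and 35 mm high, with a small amber window on top.
- handle_mid (a point): middle of the lid handle's bar. The handle is a steel U-shaped pull on the middle of the lid's front face, turning with the lid: a round bar 10 mm thick and 110 mm long, parallel to the hinge, its centre 42 mm off the face. In the lid_hinge axes this point lies at (-242, 0, 20) mm, thus 105 mm above the table and 15 mm below the lid's top when shut; there is a 37 mm gap between bar and lid face for a finger, and nothing below it.
- cup_mid (a point): middle of an open whitish mixing cup, 72 mm across the rim, 95 mm high; loose, to be left alone.
- dye_mid (a point): middle of a small white dye bottle with black cap, 34 mm across, 85 mm high; loose, to be left alone.
- jar_mid (a point): middle of a low jar with white cap, 56 mm across, 55 mm high; loose, to be left alone.

How it is judged:
By the outcome, as a careful person would: the job done as asked, in the order asked, and still so for the second after the job is handed in, while the arm keeps its last pose, push and grip.
It also fails if it takes over 51 s, if anything falls off the work surface, if the arm or the gripper's body presses on something with over 40 N, if the wrist force passes 120 N, or if a joint passes its speed limit or range.

## Robot

A 6-joint arm with a two-finger parallel gripper is mounted at the origin on the work surface. World frame = base frame: x ahead of the robot, y to its left, z up, the work surface at z = 0. Lengths are in mm, angles in rad, forces in N, time in s.
With the tool pointing down it reaches from about 350 to 775 mm from the base axis. Payload 7.3 kg.
Tool frame: the origin (TCP) lies at the very end of the fingers, on their centre line; the grasp point (between the pads) lies 19 mm behind it (bot.grasp_offset is the distance from the TCP to the grasp point, in mm); z points along the fingers, y is the direction in which the jaws open and shut (so a half turn about z gives the same grasp; the last joint's range is limited). The gripper opens to 92 mm and grips with 3 to 60 N. Pads are 19 mm wide; open, the fingers measure 130 mm over their backs; the gripper's body (75 mm by 190 mm) begins 47 mm behind the grasp point.
Start: joints at [1.125, 0.342, 1.524, -0, 1.275, -0.146], TCP at [155.033, 501.607, 226.741] pointing down, gripper open.
Joint ranges: [-2.53, 2.53], [-0.77, 2.02], [0.04, 2.7], [-1, 4.14], [0.28, 2.66], [-3.11, 3.11]. Speed limits (rad/s): [2.57, 2.57, 3.14, 3.14, 3.14, 3.14].

## Interface

Orientations are given as [roll, pitch, yaw] about the fixed x, y, z axes, in that order (R = Rz(yaw) Ry(pitch) Rx(roll)).
In Python, from plant import bot gives the robot as it stands.
- The arm moves only by the tool servo_tool, never from a script. Its arguments are lists of equal length, an entry for each row: "angular": the turn, a rotation vector about the world's x, y, z in degrees, a list of three; "slide": the shift along the world's x, y, z in mm, a list of three; "grip": the opening, from -1 (shut) to 1 (fully open), so that 0 is half open. In form: {"angular": [[ax, ay, az], ...], "slide": [[dx, dy, dz], ...], "grip": [grip, ...]}. A call has 1 to 10 rows; each row is the pose to reach, as a shift and turn from the pose commanded when the call began; what a row does not reach only later rows make up. A row lasts 1/12 s, in which the tool goes at most 41.7 mm and 7.16 degrees, less where a joint would pass 70% of its speed; a pose out of reach is approached as far as the arm can. A call with a gripper value outside its range is refused whole. The fingers move at their own pace and stop on an object; the grip force is fixed at half the most. Time passes only in rows, so rows that repeat a pose let the fingers close. It gives the time, the measured TCP pose, the force and the opening at its end, in the units of the state.
- bot.get_obs(): the state, without advancing time (a new reading comes with each control period).
- bot.capture(name): name is "scene" or "side" or "wrist"; returns a dict with "img" (480x640x3 uint8, blue, green, red), "range_z" (480x640 float32, mm along the optical axis (not along the pixel's ray), 0 where there is no reading), "fov_y" (degrees; the focal length in pixels is half the picture's height over the tangent of half this angle, whatever the lens; pixels are square), "cx", "cy" (the principal point, pixels), "R" (3x3) and "t" (3): a world point X has camera coordinates R X + t; the wrist camera has in their place "T_tool_cam" (4x4, takes a point from camera to tool coordinates, whose origin is the TCP and whose axes are the flange's). Camera axes: x right, y down, z forward; pixel columns grow to the right and rows downward; lengths in mm; the calibration is good to about 2 mm. A picture is of the moment at which its call begins: read the wrist's pose just before it.
- bot.close_job(): hands the job in, once; it reports no verdict.
The state is a dict: "time": time; "joint_positions": joint angles; "dq": joint speeds; "tau": joint torques, N m; "tool_pos": TCP position; "tcp_rot": TCP orientation; "contact_force": force on the tool from outside, world axes, zero at the start; "moment": the same for the moment, N m; "grip_width": finger opening in mm.
Only numpy, scipy, OpenCV 4.12 (cv2) and the standard library are available. Lean on these libraries where they do the work, as an engineer would, in place of code of your own. Each camera call takes 0.05 s, during which the arm holds its last target.

## Working session

There is one attempt and no reset: what is moved stays moved. The work goes in short steps, Python scripts to look and compute and a tool call to move; the robot and the scene stay as the last step left them, time stands still between calls to the robot, and variables do not carry over. Pictures are saved under pics/ and viewed, and the job is handed in when it is done.

Besides the shell and the picture viewer there is one more tool, called after ">>>" by a JSON object that holds its "name" and its "arguments", one argument or row to a line. servo_tool: Moves the arm, as the interface text tells. Its arguments: {"type":"object","properties":{"angular":{"type":"array","items":{"type":"array","items":{"type":"number"}}},"slide":{"type":"array","items":{"type":"array","items":{"type":"number"}}},"grip":{"type":"array","items":{"type":"number"}}},"required":["angular","slide","grip"]}

```bash
ls; mkdir -p pics
python3 - <<'E'
from plant import bot
import cv2,numpy as np
print(bot.get_obs())
for n in("scene","side","wrist"):
    c=bot.capture(n); cv2.imwrite(f"pics/{n}0.png",c["img"]); np.savez(f"{n}0.npz",**c)
    print(n,c["fov_y"],c["cx"],c["cy"],c.get("R"),c.get("t"),c.get("T_tool_cam"))
E
```

```text
pics
{'time': 0.0, 'joint_positions': array([ 1.12498420e+00,  3.42714563e-01,  1.52502961e+00,  1.86974586e-05,
        1.27541933e+00, -1.45960993e-01]), 'dq': array([ 2.14446884e-05, -4.00749051e-04,  4.50572884e-04,  2.07057333e-03,
       -1.53686999e-03,  3.43802515e-04]), 'tau': array([-4.63854904e-04, -4.31241095e+01, -2.44217652e+01,  7.18839490e-02,
        5.60309656e-02, -6.01935858e-05]), 'tool_pos': array([154.84443291, 501.20679796, 226.04481819]), 'tcp_rot': array([-3.14004111e+00, -2.46158334e-04,  2.84173587e+00]), 'contact_force': array([ 0.08114461, -0.93669494, -0.17856845]), 'moment': array([-0.00273673, -0.00875983,  0.01762689]), 'grip_width': 91.66181641043372}
scene 47.865626507335385 324.10262898874043 239.74823517793942 [[ 0.86567976  0.50053529  0.00793613]
 [ 0.34454664 -0.58424552 -0.73480935]
 [-0.36316136  0.63884395 -0.67822727]] [-522.53564059  -84.08503295 1775.16137107] None
side 44.96176137601377 331.84979071165725 240.89997419680031 [[-0.72674784 -0.68680607  0.01161926]
 [-0.53977559  0.56054161 -0.62804093]
 [ 0.42482924 -0.46269918 -0.77809355]] [ 459.87522332  439.5858171  1171.65399858] None
wrist 63.89137232993352 319.0994132196319 242.12432831839104 None None [[ 1.05423452e-03 -9.55976454e-01 -2.93441490e-01  7.90764643e+01]
 [ 9.99999210e-01  1.20860633e-03 -3.44755266e-04  3.67138706e-01]
 [ 6.84233157e-04 -2.93440895e-01  9.55976973e-01 -1.57435397e+02]
 [ 0.00000000e+00  0.00000000e+00  0.00000000e+00  1.00000000e+00]]
```

View pics/scene0.png

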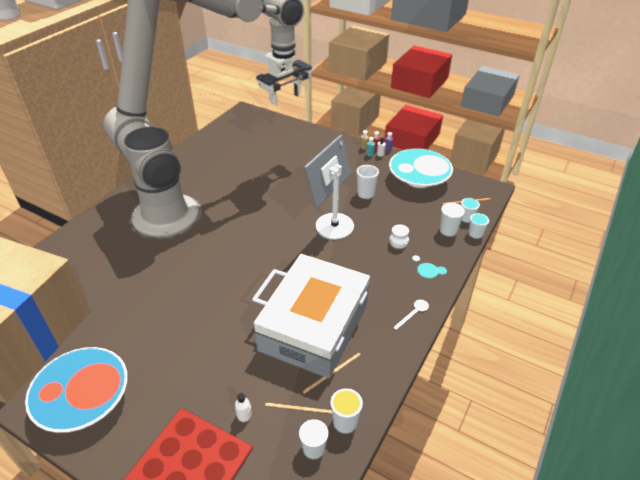

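View pics/side0.png

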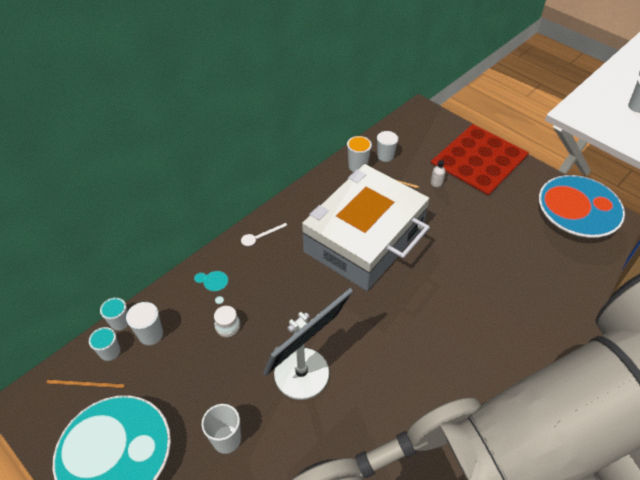

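View pics/wrist0.png

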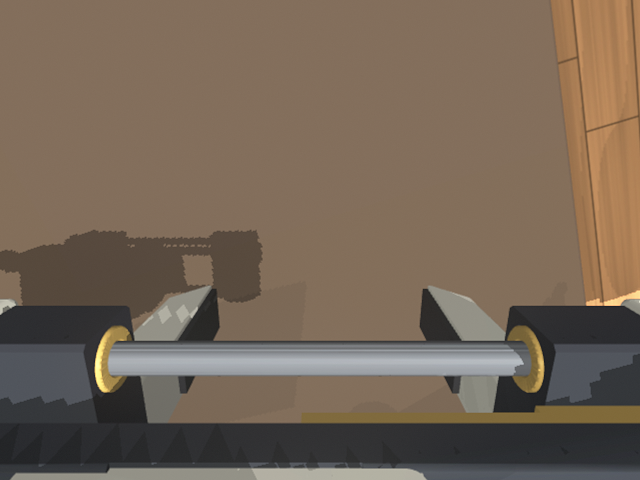

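The scene view shows the box at about (315,310) with its handle at (268,287). The stand foot is at (335,226), the tablet at (328,170), the cup at (367,182), the jar at (400,237) and the bottle at (243,407). Next I'll build point clouds.

```bash
cat > h.py <<'E'
import numpy as np,cv2
def load(n): return dict(np.load(f"{n}.npz"))
def cloud(c):
    f=240/np.tan(np.radians(float(c["fov_y"])/2)); z=c["range_z"].astype(float)
    v,u=np.mgrid[0:480,0:640]
    P=np.stack([(u-c["cx"])/f*z,(v-c["cy"])/f*z,z],-1)
    W=(P-c["t"])@c["R"]
    W[z<=0]=np.nan
    return W
E
python3 - <<'E'
from h import *
for n,pts in(("scene0",[(335,226),(328,160),(315,310),(367,182),(400,237),(243,407),(268,287)]),("side0",[(302,375),(310,330),(365,210),(225,428),(227,320),(438,175),(410,240)])):
    W=cloud(load(n))
    for u,v in pts: print(n,u,v,W[v,u].round(1))
for n,(x0,y0,x1,y1) in(("scene0",(240,120,440,380)),("side0",(200,140,440,460))):
    im=load(n)["img"][y0:y1,x0:x1]; s=min(800/im.shape[1],600/im.shape[0]); cv2.imwrite(f"pics/{n}_crop.png",cv2.resize(im,None,fx=s,fy=s,interpolation=cv2.INTER_CUBIC)); print(s)
E
```

```text
scene0 335 226 [514.1 224.3   8. ]
scene0 328 160 [480.  232.7 243.6]
scene0 315 310 [ 685.8 -188.5  123.3]
scene0 367 182 [531.7 407.6  71.5]
scene0 400 237 [728.4 241.5  46.4]
scene0 243 407 [ 662.5 -462.1   58.8]
scene0 268 287 [474.8 -96.4   1.7]
side0 302 375 [499.2 236.1  17.4]
side0 310 330 [471.7 233.6 239.4]
side0 365 210 [ 661.9 -147.6  120.4]
side0 225 428 [536.2 424.8   0.6]
side0 227 320 [701.4 270.7  56.2]
side0 438 175 [ 644.8 -443.    42.9]
side0 410 240 [ 570.4 -231.3    7. ]
2.3076923076923075
1.875
```

Run:
```python
from h import *
for n in("scene0","side0"):
    W=cloud(load(n)).reshape(-1,3); W=W[~np.isnan(W).any(1)]
    m=(W[:,2]>113)&(W[:,2]<127)&(W[:,1]<300)&(W[:,0]>300)&(W[:,0]<900)
    P=W[m]; print(n,len(P),np.median(P,0).round(1))
    r=cv2.minAreaRect(P[:,:2].astype(np.float32)); print("lid rect",r)
    # foot top
    m=(abs(W[:,2]-14)<5); Q=W[m]; 
    # tablet
```

```text
scene0 6455 [ 667.3 -165.9  119.2]
lid rect ((630.0071411132812, -23.884429931640625), (240.5889434814453, 528.3046875), 6.30814790725708)
side0 6612 [ 655.3 -140.8  119.9]
lid rect ((626.7131958007812, -19.7491455078125), (249.02491760253906, 537.8704223632812), 5.822824954986572)
```

Run:
```python
from h import *
for n,(lo,hi) in(("scene0",((250,250),(375,375))),("side0",((295,160),(440,290)))):
    C=load(n);W=cloud(C)
    M=np.zeros((480,640),bool);M[lo[1]:hi[1],lo[0]:hi[0]]=1
    P=W[M&(abs(W[...,2]-120)<6)]
    r=cv2.minAreaRect(P[:,:2].astype(np.float32)); print(n,len(P),"lid rect",r, np.median(P[:,2]))
    # handle: z 98..112, outside
    H=W[M&(abs(W[...,2]-107)<12)&(W[...,0]<590)]
    print(" handle cand",len(H)); 
    # foot & tablet
    lo,hi=((300,130),(365,245)) if n=="scene0" else ((255,285),(360,400))
    M=np.zeros((480,640),bool);M[lo[1]:hi[1],lo[0]:hi[0]]=1
    F=W[M&(abs(W[...,2]-14)<4)]
    print(" foot",len(F),cv2.minEnclosingCircle(F[:,:2].astype(np.float32)),np.median(F[:,2]), F.min(0).round(),F.max(0).round())
    T=W[M&(W[...,2]>140)]
    print(" tablet",len(T),T.min(0).round(),T.max(0).round())
    np.save(n+"_T.npy",T)
    c=np.median(T,0)
    for _ in range(6):
        u,s,vt=np.linalg.svd(T-c,full_matrices=False); d=(T-c)@vt[2]; k=abs(d)<4 if _ else abs(d)<12
        T=T[k]; c=T.mean(0)
    print(" plane n",vt[2].round(4),"c",c.round(1),len(T), "tilt",np.degrees(np.arcsin(vt[2][2])).round(1),"az",np.degrees(np.arctan2(vt[2][1],vt[2][0])).round(1))
    np.save(n+"_TP.npy",T)
```

```text
scene0 6345 lid rect ((645.3753051757812, -153.5359344482422), (239.54417419433594, 266.6698303222656), 6.673247814178467) 119.22773587277852
 handle cand 668
 foot 398 ((453.289794921875, 427.2279357910156), 267.39013671875) 12.3413756597167 [373. 169.  10.] [571. 685.  18.]
 tablet 1871 [460. 126. 140.] [521. 337. 282.]
 plane n [ 0.958  -0.0333  0.2847] c [485.7 218.5 222.8] 1316 tilt 16.5 az -2.0
side0 6492 lid rect ((640.4352416992188, -154.3070068359375), (249.02491760253906, 267.3589782714844), 5.822824954986572) 119.92395233791899
 handle cand 1028
 foot 1362 ((508.5878601074219, 230.4324188232422), 59.22060775756836) 12.80163937891581 [450. 172.  10.] [558. 289.  18.]
 tablet 1697 [459. 130. 141.] [521. 332. 282.]
 plane n [ 0.9665 -0.0352  0.2543] c [474.2 240.4 235.5] 1211 tilt 14.7 az -2.1
```

View pics/scene0_crop.png

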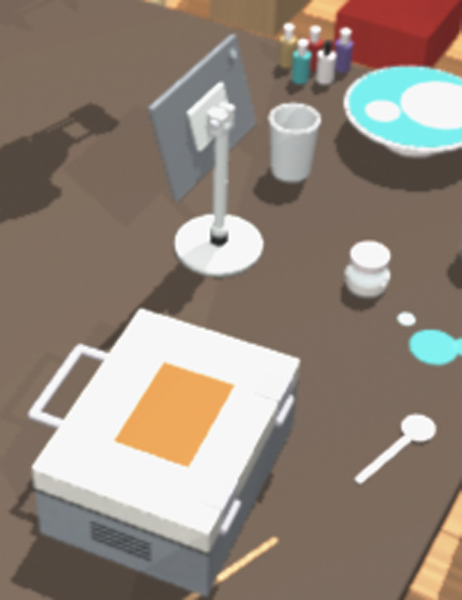

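View pics/side0_crop.png

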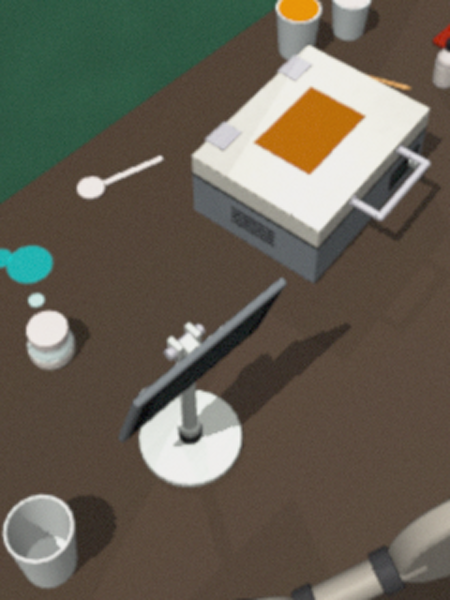

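Run:
```python
from h import *
from plant import bot
print([a for a in dir(bot) if a[0]!='_'])
for n,(lo,hi) in(("scene0",((250,250),(375,375))),("side0",((295,160),(440,290)))):
    C=load(n);W=cloud(C)
    M=np.zeros((480,640),np.uint8);M[lo[1]:hi[1],lo[0]:hi[0]]=1
    k=(M>0)&(abs(W[...,2]-120)<5)
    k=cv2.morphologyEx(k.astype(np.uint8),cv2.MORPH_OPEN,np.ones((9,9)))>0
    P=W[k]; r=cv2.minAreaRect(P[:,:2].astype(np.float32)); print(n,len(P),r,np.median(P[:,2]),P.mean(0).round(1))
    ht=W[(M>0)&(abs(W[...,2]-108)<10)]
    # handle points relative to box frame with yaw a
    a=np.radians(r[2]); e=np.array([np.cos(a),np.sin(a)]); f=np.array([-e[1],e[0]])
    q=ht[:,:2]-np.array(r[0]); s=np.stack([q@e,q@f,ht[:,2]],1); h=s[(s[:,0]<-125)]
    print(" handle",len(h), np.percentile(h,[2,10,50,90,98],axis=0).round(1).tolist())
```

```text
['Unreachable', 'capture', 'close_job', 'get_obs', 'grasp_offset']
scene0 2133 ((652.8475952148438, -155.65545654296875), (147.6905059814453, 266.29339599609375), 13.054426193237305) 119.34091227202616 [ 665.1 -187.   119.4]
 handle 124 [[-139.5, -42.3, 101.2], [-137.0, -37.6, 103.7], [-131.6, 0.2, 107.8], [-126.9, 46.3, 110.9], [-125.4, 68.7, 112.0]]
side0 2230 ((661.0814208984375, -147.14768981933594), (202.12637329101562, 251.1726837158203), 5.762293815612793) 119.89789667388692 [ 656.7 -145.6  119.9]
 handle 216 [[-147.2, -62.2, 102.3], [-146.1, -57.7, 104.4], [-141.7, -1.2, 108.3], [-130.9, 50.3, 111.4], [-126.0, 54.7, 113.4]]
```

Run:
```python
from h import *
for n,(x0,y0,x1,y1) in(("scene0",(245,245,375,345)),("side0",(300,155,440,260))):
    im=load(n)["img"][y0:y1,x0:x1]; s=6 if n=="scene0" else 5.7
    s=5.5
    cv2.imwrite(f"pics/{n}_box.png",cv2.resize(im,None,fx=s,fy=s,interpolation=cv2.INTER_CUBIC))
for n,(x0,y0,x1,y1) in(("scene0",(300,125,360,245)),("side0",(255,280,360,405))):
    im=load(n)["img"][y0:y1,x0:x1]; s=4.6
    cv2.imwrite(f"pics/{n}_tab.png",cv2.resize(im,None,fx=s,fy=s,interpolation=cv2.INTER_CUBIC))
```

```text
(no output)
```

View pics/scene0_box.png

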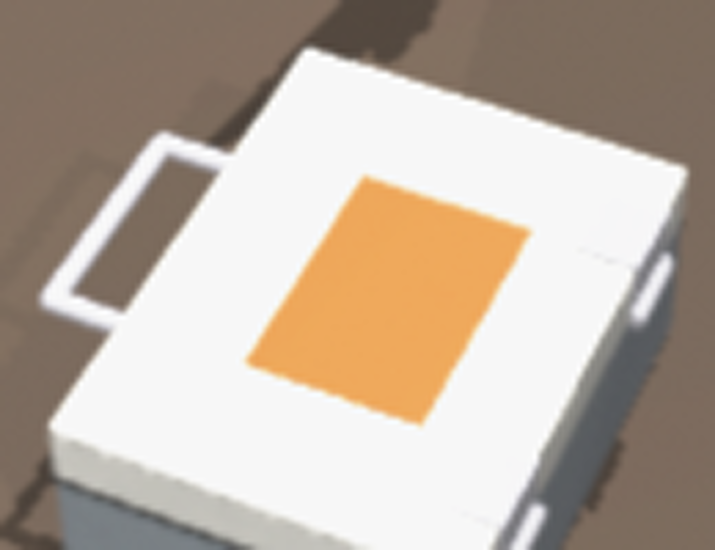

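View pics/side0_box.png

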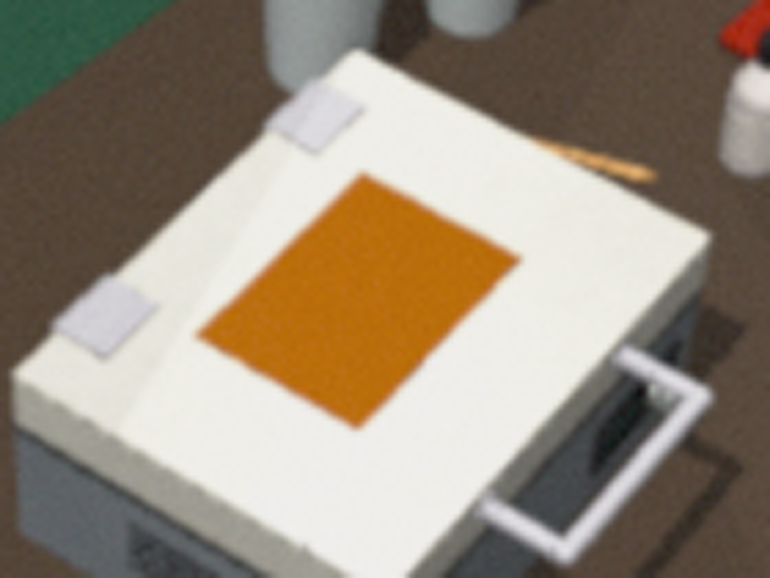

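View pics/scene0_tab.png

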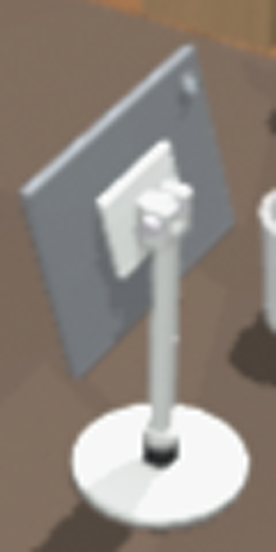

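View pics/side0_tab.png

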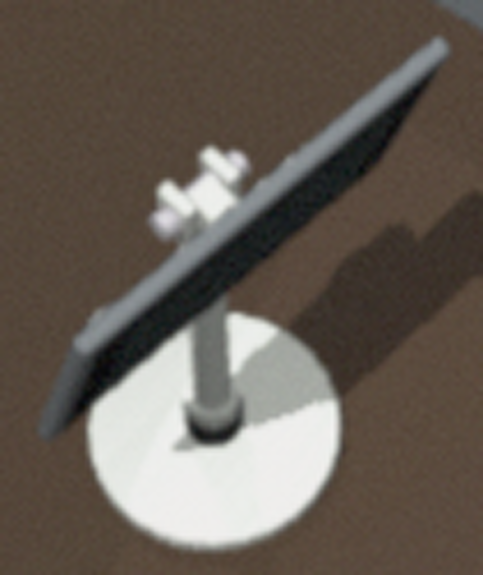

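```bash
cat >> h.py <<'E'
def ray(c,u,v,z):
    f=240/np.tan(np.radians(float(c["fov_y"])/2))
    d=np.array([(u-c["cx"])/f,(v-c["cy"])/f,1.])@c["R"]; o=-c["t"]@c["R"]
    return o+d*(z-o[2])/d[2]
E
python3 - <<'E'
from h import *
S=load("scene0");D=load("side0")
L={}
for n,c,l in(("scene",S,dict(FL=(301,253.5,120),HL=(370.1,276.3,120),FR=(254.1,322.8,120),h1=(274.5,270.1,105),h2=(254.1,299.2,105),foot=(334.9,225.65,12))),
 ("side",D,dict(HR=(365.1,163.7,120),FR=(429.1,198.3,120),HL=(302.5,223.2,120),FL=(369.6,266.4,120),h2=(428.2,226.8,105),h1=(403.6,255.9,105),foot=(301.6,373.5,12)))):
    p={k:ray(c,*v)[:2] for k,v in l.items()}
    for k in p: print(n,k,p[k].round(1))
    e=p["HL"]-p["FL"]; g=p["FL"]-p["FR"]
    print(np.linalg.norm(e),np.linalg.norm(g),np.degrees(np.arctan2(e[1],e[0])),np.degrees(np.arctan2(-g[0],g[1])))
    print("center",(p["HL"]+p["FR"])/2,"handle",(p["h1"]+p["h2"])/2)
E
```

```text
scene FL [549.9 -34.6]
scene HL [750.3 -15.7]
scene FR [ 578.8 -294.1]
scene h1 [ 514.  -111.7]
scene h2 [ 526.8 -223.1]
scene foot [515.1 221.6]
201.25462102684938 261.08744956123627 5.402824665595949 6.359374491837697
center [ 664.5314236  -154.89430363] handle [ 520.41770255 -167.4377737 ]
side HR [ 770.5 -271.5]
side FR [ 572.3 -289.3]
side HL [742.5 -11. ]
side FL [540.7 -25.6]
side h2 [ 522.9 -224.5]
side h1 [ 509.9 -112.9]
side foot [504.3 232.5]
202.31791282834305 265.6312814691737 4.1463520402432 6.846406785355094
center [ 657.40559815 -150.14559754] handle [ 516.37806627 -168.68264898]
```

Run:
```python
from h import *
S=load("scene0");D=load("side0")
def proj(c,X):
    f=240/np.tan(np.radians(float(c["fov_y"])/2)); p=c["R"]@X+c["t"]; return p[:2]/p[2]*f+[c["cx"],c["cy"]]
y=np.array([np.sin(2.8417),-np.cos(2.8417),0]); T=np.array([154.8,501.2,226.])
for s in(-1,0,1): print("tip inner",s,proj(S,T+s*46*y))
for s in(-1,1): print("tip outer",s,proj(S,T+s*65*y))
print(proj(S,np.array([508,230,12.])),proj(D,np.array([508,230,12.])))
im=S["img"][40:140,230:330]; cv2.imwrite("pics/tips.png",cv2.resize(im,None,fx=6,fy=6,interpolation=cv2.INTER_CUBIC))
W=cloud(S)
# table plane check in each camera
for n,c in(("sc",S),("sd",D)):
    W=cloud(c); m=(abs(W[...,2])<15)&(W[...,0]>300)&(W[...,0]<850)&(abs(W[...,1])<500); P=W[m]
    A=np.c_[P[:,:2],np.ones(len(P))]; 
    for _ in range(4):
        q=np.linalg.lstsq(A,P[:,2],rcond=None)[0]; k=abs(A@q-P[:,2])<5; A,P=A[k],P[k]
    print(n,len(P),q, "z at foot",q@[508,230,1],"at box",q@[660,-150,1],"sd",np.std(A@q-P[:,2]))
```

```text
tip inner -1 [274.85896899 103.69798038]
tip inner 0 [285.14389642  99.34758647]
tip inner 1 [295.17948317  95.10266051]
tip outer -1 [270.53589067 105.5265877 ]
tip outer 1 [299.25397093  93.37920384]
[334.24816927 223.41135075] [301.23144882 371.67946379]
sc 36117 [ 9.53024069e-04  1.96716658e-04 -1.49065647e+00] z at foot -0.9612754132952969 at box -0.8911680848387616 sd 2.1777817243879576
sd 58250 [ 0.00022135  0.00094094 -0.20981277] z at foot 0.11904690785359348 at box -0.20486544913811067 sd 2.14568697514292
```

View pics/tips.png

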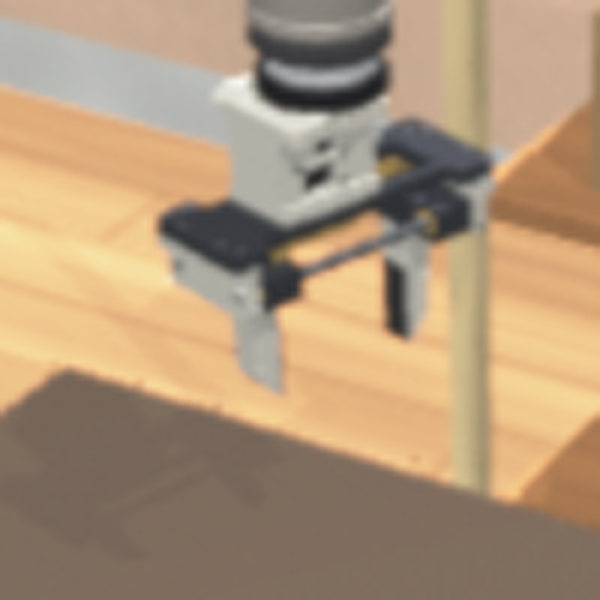

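Run:
```python
from h import *
S=load("scene0");D=load("side0")
def proj(c,X):
    f=240/np.tan(np.radians(float(c["fov_y"])/2)); p=X@c["R"].T+c["t"]; return p[:,:2]/p[:,2:]*f+[c["cx"],c["cy"]]
A=np.array([509,228.5,220.])
def fr(psi,t):
    p,t=np.radians([psi,t]); n=np.array([np.cos(t)*np.cos(p),np.cos(t)*np.sin(p),-np.sin(t)]); w=np.array([-np.sin(p),np.cos(p),0]); return n,w,np.cross(n,w)
# corner pixels: scene back corners; side screen-edge corners
sc=np.array([(190,47),(25,192),(75,377),(233,218)])/4.6+[300,125]   # +y top, -y top, -y bot, +y bot
sd=np.array([(440,42),(85,345)])/4.6+[255,280]
from scipy.optimize import least_squares
def res(x):
    n,w,u=fr(x[0],x[1]); A2=A+np.r_[x[2],x[3],0]
    o=lambda y,z,d:A2+(-26+d)*n+y*w+z*u
    a=proj(S,np.array([o(100,67.5,0),o(-100,67.5,0),o(-100,-67.5,4.5),o(100,-67.5,4.5)]))-sc
    b=proj(D,np.array([o(-100,67.5,-0),o(100,67.5,-0)]))-sd
    return np.r_[a.ravel(),b.ravel(),np.array(x[2:])/2]
r=least_squares(res,[-2,-15,0,0]); print(r.x,r.fun.round(1))
T=np.vstack([np.load("scene0_TP.npy"),np.load("side0_TP.npy")])
def r2(x):
    n,w,u=fr(x[0],x[1]); return 0
n,w,u=fr(r.x[0],r.x[1]);print(n,u,"top",A-26*n+67.5*u)
```

```text
[ -1.25147991 -16.08336269  -0.0954678    0.22674551] [-0.8 -1.7 -1.  -0.6  0.9  0.1  0.2  0.4  1.1 -1.5 -1.3  0.4 -0.   0.1]
[ 0.96063044 -0.02098586  0.27703565] [-0.27696957  0.00605065  0.96085964] top [465.32816252 229.45405144 277.65509862]
```

```bash
cat >> h.py <<'E'
from scipy.spatial.transform import Rotation as Ro
A=np.array([509,228.5,220.])
def fr(psi,t):
    p,t=np.radians([psi,t]); n=np.array([np.cos(t)*np.cos(p),np.cos(t)*np.sin(p),-np.sin(t)]); w=np.array([-np.sin(p),np.cos(p),0]); return n,w,np.cross(n,w)
def graspR(psi,t):
    n,w,u=fr(psi,t); return np.c_[w,n,-u]
def tcp(psi,t,d,A=A):
    n,w,u=fr(psi,t); return A-26*n+(67.5-d)*u
def cmd(p,R,p0,R0):
    return (Ro.from_matrix(R@R0.T).as_rotvec()*180/np.pi).round(2),(p-p0).round(1)
E
python3 - <<'E'
from h import *
R0=Ro.from_euler("xyz",[-3.14004,-.000246,2.841736]).as_matrix(); p0=np.array([154.84,501.2,226.04])
R1=graspR(-1.7,-15.9)
for d in(-60,32):print(tcp(-1.7,-15.9,d),cmd(tcp(-1.7,-15.9,d),R1,p0,R0))
E
```

```text
[449.09130538 230.27804855 335.49907728] (array([  9.97, -13.97, -74.01]), array([ 294.3, -270.9,  109.5]))
[474.28446011 229.53033317 247.0188768 ] (array([  9.97, -13.97, -74.01]), array([ 319.4, -271.7,   21. ]))
```

>>> {"name": "servo_tool", "arguments": {
  "angular": [
    [1,-1.4,-7.4],
    [2,-2.8,-14.8],
    [3,-4.2,-22.2],
    [4,-5.6,-29.6],
    [5,-7,-37],
    [6,-8.4,-44.4],
    [7,-9.8,-51.8],
    [8,-11.2,-59.2],
    [9,-12.6,-66.6],
    [10,-14,-74]
  ],
  "slide": [
    [20,-18,25],
    [50,-45,50],
    [80,-75,75],
    [110,-105,100],
    [145,-135,110],
    [175,-165,110],
    [205,-190,110],
    [235,-220,110],
    [265,-245,110],
    [294,-271,110]
  ],
  "grip": [0.3,0.3,0.3,0.3,0.3,0.3,0.3,0.3,0.3,0.3]
}}

```text
time: 0.98
tool_pos: [436.4, 240.9, 336.9]
tcp_rot: [2.874, 0.009, 1.609]
contact_force: [0.3, 0.7, 0.1]
grip_width: 59.7
```

>>> {"name": "servo_tool", "arguments": {
  "angular": [
    [0,0,0],
    [0,0,0],
    [0,0,0]
  ],
  "slide": [
    [0,0,0],
    [0,0,0],
    [0,0,0]
  ],
  "grip": [0.3,0.3,0.3]
}}

```text
time: 1.23
tool_pos: [435.1, 242.7, 336.4]
tcp_rot: [2.877, 0.01, 1.616]
contact_force: [0.4, 0.1, 0.7]
grip_width: 59.8
```

Run:
```python
from h import *
from plant import bot
o=bot.get_obs(); print(o["time"],o["tool_pos"].round(1),o["tcp_rot"].round(3),o["joint_positions"].round(2))
c=bot.capture("wrist"); cv2.imwrite("pics/w1.png",c["img"]); np.savez("w1.npz",pos=o["tool_pos"],rot=o["tcp_rot"],**c)
R0=Ro.from_euler("xyz",o["tcp_rot"]).as_matrix()
print(cmd(tcp(-1.7,-15.9,-60),graspR(-1.7,-15.9),o["tool_pos"],R0))
Tw=np.eye(4);Tw[:3,:3]=R0;Tw[:3,3]=o["tool_pos"];Tc=Tw@c["T_tool_cam"]
c["R"]=Tc[:3,:3].T;c["t"]=-Tc[:3,:3].T@Tc[:3,3]
W=cloud(c); np.save("w1W.npy",W)
m=(W[...,2]>200)&(W[...,2]<300); P=W[m]; print(len(P),np.nanmin(P,0),np.nanmax(P,0))
```

```text
1.2333 [435.1 242.7 336.4] [2.877 0.01  1.616] [ 0.42  0.09  1.58 -0.11  1.23  0.4 ]
(array([ 0.58, -0.74, -4.27]), array([ 14. , -12.4,  -0.9]))
7096 [459.03995093 130.79623694 200.01689662] [519.22209763 329.84643942 279.55461371]
```

View pics/w1.png

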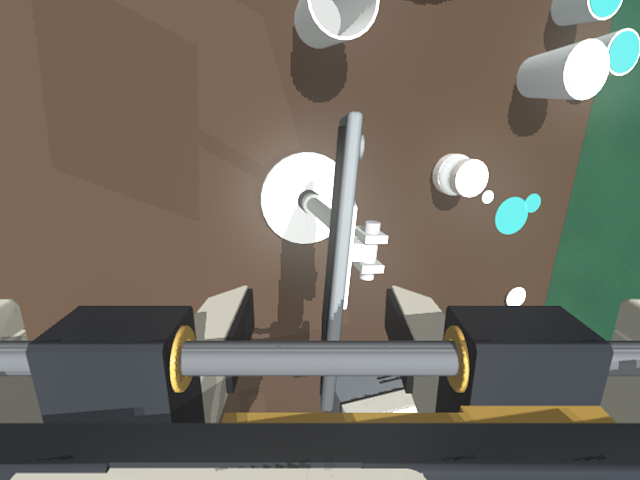

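The wrist view shows the top edge running from (354,113) to (328,405), between the fingers, with the foot at (303,198). I'll fit the edge from it.

Run:
```python
from h import *
W=np.load("w1W.npy")
M=np.zeros((480,640),bool);M[100:330,315:365]=1
P=W[M&(W[...,2]>268)&(W[...,2]<290)]
print(len(P),np.median(P,0),P[:,1].min(),P[:,1].max())
q=np.polyfit(P[:,1],P[:,0],1);print("x(y)",q,"az",-np.degrees(np.arctan(q[0])),"x at 229",np.polyval(q,229.5),np.percentile(P[:,2],[5,50,95]))
z=W[...,2];F=W[M*0+(abs(z-14)<4)>0]
M[:]=0;M[150:245,258:345]=1
F=W[M&(abs(z-14)<5)];print("foot",len(F),F.min(0),F.max(0),cv2.minEnclosingCircle(F[:,:2].astype(np.float32)),np.median(F[:,2]))
d=dict(np.load("w1.npz"));R0=Ro.from_euler("xyz",d["rot"]).as_matrix()
Tw=np.eye(4);Tw[:3,:3]=R0;Tw[:3,3]=d["pos"];Tc=Tw@d["T_tool_cam"];c=dict(d);c["R"]=Tc[:3,:3].T;c["t"]=-Tc[:3,:3].T@Tc[:3,3]
for u,v in((354,116),(349,116),(359,116),(335,310),(330,310),(341,310)):print(u,v,ray(c,u,v,278).round(1))
print("rim",[ray(c,u,v,14)[:2].round(1) for u,v in((261,198),(303,152),(303,243))])
```

```text
3509 [466.09354596 270.37815704 276.74050033] 191.2103167235954 329.8464394207577
x(y) [3.18633855e-02 4.57883440e+02] az -1.8250200470229585 x at 229 465.1960869136898 [269.02897963 276.74050033 278.19425964]
foot 4605 [450.38167621 169.81315565   9.00217112] [543.75184934 287.93581788  18.68021193] ((509.0769348144531, 228.70301818847656), 59.56333923339844) 12.281240735847982
354 116 [467.1 327.5 278. ]
349 116 [464.2 327.4 278. ]
359 116 [470.  327.7 278. ]
335 310 [463.4 210.1 278. ]
330 310 [460.1 210.4 278. ]
341 310 [467.5 209.7 278. ]
rim [array([448.8, 231.9]), array([500.2, 289.1]), array([504.4, 171.6])]
```

>>> {"name": "servo_tool", "arguments": {
  "angular": [
    [0.6,-0.7,-4.2],
    [0.6,-0.7,-4.2],
    [0.6,-0.7,-4.2],
    [0.6,-0.7,-4.2],
    [0.6,-0.7,-4.2],
    [0.6,-0.7,-4.2],
    [0.6,-0.7,-4.2],
    [0.6,-0.7,-4.2]
  ],
  "slide": [
    [14,-12.4,-1],
    [14,-12.4,-1],
    [20,-12.6,-22],
    [27,-12.8,-45],
    [33,-13,-67],
    [38.7,-13.1,-88],
    [38.7,-13.1,-88],
    [38.7,-13.1,-88]
  ],
  "grip": [0.3,0.3,0.3,0.3,0.3,0.3,0.3,0.3]
}}

```text
time: 1.95
tool_pos: [473.1, 230.4, 248.2]
tcp_rot: [2.866, 0.001, 1.544]
contact_force: [-0.1, 0.1, -0.8]
grip_width: 59.5
```

Run:
```python
from h import *
from plant import bot
o=bot.get_obs(); print(o["time"],o["tool_pos"].round(1),o["tcp_rot"].round(3),o["contact_force"].round(1),o["moment"].round(2))
R0=Ro.from_euler("xyz",o["tcp_rot"]).as_matrix()
print(cmd(tcp(-1.8,-15.9,30),graspR(-1.8,-15.9),o["tool_pos"],R0))
c=bot.capture("wrist"); cv2.imwrite("pics/w2.png",c["img"])
```

```text
1.95 [473.1 230.4 248.2] [2.866e+00 1.000e-03 1.544e+00] [-0.1  0.1 -0.8] [-0.08  0.18  0.01]
(array([ 0.03, -0.11, -0.28]), array([ 0.7, -0.8,  0.7]))
```

View pics/w2.png

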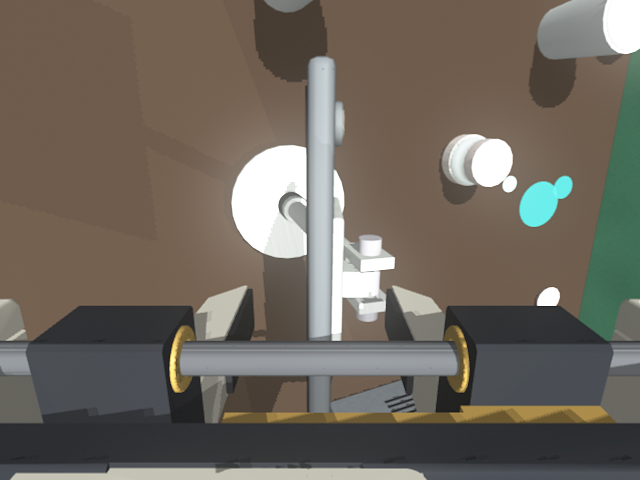

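The tablet edge is vertical in the view at column 320, centred between the fingers. I'll close the gripper now.

>>> {"name": "servo_tool", "arguments": {
  "angular": [
    [0,-0.1,-0.3],
    [0,-0.1,-0.3],
    [0,-0.1,-0.3],
    [0,-0.1,-0.3],
    [0,-0.1,-0.3],
    [0,-0.1,-0.3],
    [0,-0.1,-0.3],
    [0,-0.1,-0.3]
  ],
  "slide": [
    [0.5,-0.8,0.5],
    [0.5,-0.8,0.5],
    [0.5,-0.8,0.5],
    [0.5,-0.8,0.5],
    [0.5,-0.8,0.5],
    [0.5,-0.8,0.5],
    [0.5,-0.8,0.5],
    [0.5,-0.8,0.5]
  ],
  "grip": [-0.4,-1,-1,-1,-1,-1,-1,-1]
}}

```text
time: 2.67
tool_pos: [474.2, 228.8, 249.1]
tcp_rot: [2.863, -0.0, 1.537]
contact_force: [-13.1, 0.7, 4.3]
grip_width: 10.8
```

Run:
```python
from h import *
from plant import bot
o=bot.get_obs(); print(o["time"],o["tool_pos"].round(1),o["tcp_rot"].round(3),o["contact_force"].round(1),o["moment"].round(2),o["grip_width"])
R0=Ro.from_euler("xyz",o["tcp_rot"]).as_matrix()
n=R0[:,1];print("psi",np.degrees(np.arctan2(n[1],n[0])),"tilt",-np.degrees(np.arcsin(n[2])))
A=np.array([509,228.6,220]); psi,t=-1.8,-15.9;d=30
p0=tcp(psi,t,d,A);R=graspR(psi,t); print(p0)
tgt=np.degrees(np.arctan2(-152.5-228.6,661-509));print("target psi",tgt)
# tilt 12 steps, then swivel
for t2 in np.linspace(t,25,11)[1:]:
    a,s=cmd(tcp(psi,t2,d,A),graspR(psi,t2),p0,R);print("T",a.tolist(),s.tolist())
p0=tcp(psi,25,d,A);R=graspR(psi,25)
for s2 in np.linspace(psi,tgt,17)[1:]:
    a,s=cmd(tcp(s2,25,d,A),graspR(s2,25),p0,R);print("S",a.tolist(),s.tolist())
```

```text
2.6667 [474.2 228.8 249.1] [ 2.863 -0.     1.537] [-13.1   0.7   4.3] [0.03 2.11 0.04] 10.782172628374957
psi -1.9656433825558173 tilt -15.970731672421568
[473.73866318 229.70813215 248.94235942]
target psi -68.25563992449791
T [0.13, 4.09, 0.0] [2.2, -0.1, 2.4]
T [0.26, 8.18, 0.0] [4.5, -0.1, 4.7]
T [0.39, 12.26, 0.0] [7.0, -0.2, 6.8]
T [0.51, 16.35, 0.0] [9.6, -0.3, 8.8]
T [0.64, 20.44, -0.0] [12.3, -0.4, 10.5]
T [0.77, 24.53, 0.0] [15.2, -0.5, 12.0]
T [0.9, 28.62, 0.0] [18.2, -0.6, 13.4]
T [1.03, 32.7, -0.0] [21.2, -0.7, 14.5]
T [1.16, 36.79, 0.0] [24.4, -0.8, 15.4]
T [1.28, 40.88, 0.0] [27.5, -0.9, 16.0]
S [0.0, -0.0, -4.15] [0.0, 0.6, 0.0]
S [0.0, 0.0, -8.31] [0.1, 1.1, 0.0]
S [0.0, 0.0, -12.46] [0.2, 1.7, 0.0]
S [0.0, 0.0, -16.61] [0.4, 2.2, 0.0]
S [0.0, 0.0, -20.77] [0.6, 2.7, 0.0]
S [0.0, 0.0, -24.92] [0.8, 3.2, 0.0]
S [0.0, 0.0, -29.07] [1.1, 3.7, 0.0]
S [0.0, 0.0, -33.23] [1.4, 4.2, 0.0]
S [0.0, 0.0, -37.38] [1.7, 4.6, 0.0]
S [0.0, 0.0, -41.53] [2.1, 5.1, 0.0]
S [0.0, 0.0, -45.69] [2.5, 5.4, 0.0]
S [0.0, 0.0, -49.84] [2.9, 5.8, 0.0]
S [0.0, 0.0, -54.0] [3.4, 6.1, 0.0]
S [0.0, 0.0, -58.15] [3.8, 6.4, 0.0]
S [0.0, -0.0, -62.3] [4.3, 6.7, 0.0]
S [0.0, -0.0, -66.46] [4.9, 6.9, 0.0]
```

>>> {"name": "servo_tool", "arguments": {
  "angular": [
    [0.1,4.1,0],
    [0.25,8.2,0],
    [0.4,12.3,0],
    [0.5,16.4,0],
    [0.65,20.4,0],
    [0.8,24.5,0],
    [0.9,28.6,0],
    [1,32.7,0],
    [1.15,36.8,0],
    [1.3,40.9,0]
  ],
  "slide": [
    [1.7,-0.1,2.4],
    [4,-0.1,4.7],
    [6.5,-0.2,6.8],
    [9.1,-0.3,8.8],
    [11.8,-0.4,10.5],
    [14.7,-0.5,12],
    [17.7,-0.6,13.4],
    [20.7,-0.7,14.5],
    [23.9,-0.8,15.4],
    [27,-0.9,16]
  ],
  "grip": [-1,-1,-1,-1,-1,-1,-1,-1,-1,-1]
}}

```text
time: 3.5
tool_pos: [500.7, 227.7, 264.9]
tcp_rot: [-2.7, 0.002, 1.538]
contact_force: [-4.9, 1.2, -3.3]
grip_width: 8.9
```

```bash
cat > st.py <<'E'
from h import *
from plant import bot
o=bot.get_obs(); print(round(o["time"],2),o["tool_pos"].round(1),o["tcp_rot"].round(3),"F",o["contact_force"].round(1),"M",o["moment"].round(2),o["grip_width"].round(1),o["joint_positions"].round(2))
R0=Ro.from_euler("xyz",o["tcp_rot"]).as_matrix()
n=R0[:,1];print("psi",np.degrees(np.arctan2(n[1],n[0])),"tilt",-np.degrees(np.arcsin(n[2])))
E
python3 st.py
```

```text
Traceback (most recent call last):
  File "st.py", line 3, in <module>
    o=bot.get_obs(); print(round(o["time"],2),o["tool_pos"].round(1),o["tcp_rot"].round(3),"F",o["contact_force"].round(1),"M",o["moment"].round(2),o["grip_width"].round(1),o["joint_positions"].round(2))
                                                                                                                                                    ^^^^^^^^^^^^^^^^^^^^^
AttributeError: 'float' object has no attribute 'round'
```

>>> {"name": "servo_tool", "arguments": {
  "angular": [
    [0,0,-4.15],
    [0,0,-8.3],
    [0,0,-12.45],
    [0,0,-16.6],
    [0,0,-20.75],
    [0,0,-24.9],
    [0,0,-29.05],
    [0,0,-33.2],
    [0,0,-37.35],
    [0,0,-41.5]
  ],
  "slide": [
    [0,0.6,0],
    [0.1,1.1,0],
    [0.2,1.7,0],
    [0.4,2.2,0],
    [0.6,2.7,0],
    [0.8,3.2,0],
    [1.1,3.7,0],
    [1.4,4.2,0],
    [1.7,4.6,0],
    [2.1,5.1,0]
  ],
  "grip": [-1,-1,-1,-1,-1,-1,-1,-1,-1,-1]
}}

```text
time: 4.33
tool_pos: [501.9, 233.1, 264.1]
tcp_rot: [-2.703, 0.005, 0.811]
contact_force: [-6.3, 1.1, -4.1]
grip_width: 9.0
```

```bash
sed -i 's/o\["grip_width"\].round(1)/round(o["grip_width"],1)/' st.py; python3 st.py
python3 - <<'E'
from h import *
from plant import bot
for n in("side","scene"):
    c=bot.capture(n); np.savez(n+"3.npz",**c); cv2.imwrite(f"pics/{n}3.png",c["img"])
E
```

```text
4.33 [501.9 233.1 264.1] [-2.703  0.005  0.811] F [-6.3  1.1 -4.1] M [0.11 0.79 0.46] 9.0 [0.11 0.51 1.24 0.33 1.69 0.86]
psi -43.70058070041712 tilt 25.14518434933938
```

View pics/scene3.png

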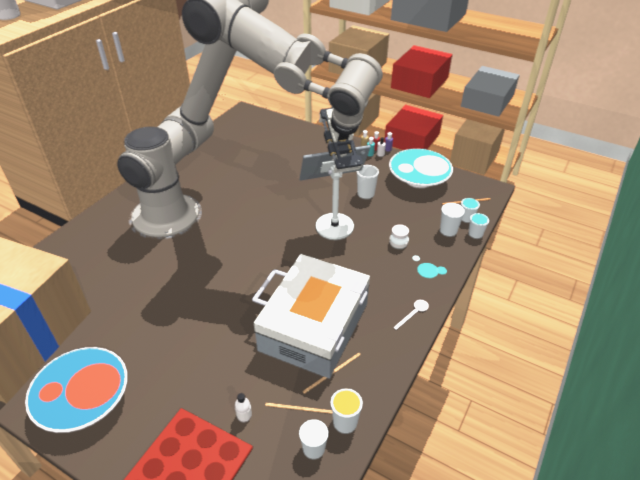

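>>> {"name": "servo_tool", "arguments": {
  "angular": [
    [0,0,-4],
    [0,0,-8],
    [0,0,-12],
    [0,0,-16],
    [0,0,-20],
    [0,0,-24.6],
    [0,0,-24.6],
    [0,0,-24.6]
  ],
  "slide": [
    [0.4,0.3,0],
    [0.8,0.7,0],
    [1.3,1,0],
    [1.7,1.3,0],
    [2.2,1.6,0],
    [2.8,1.8,0],
    [2.8,1.8,0],
    [2.8,1.8,0]
  ],
  "grip": [-1,-1,-1,-1,-1,-1,-1,-1]
}}

```text
time: 5.1
tool_pos: [504.3, 235.5, 264.1]
tcp_rot: [-2.704, 0.006, 0.384]
contact_force: [-6.3, 2.2, -4.9]
grip_width: 9.0
```

```bash
python3 st.py
python3 - <<'E'
from h import *
from plant import bot
for n in("side","scene"):
    c=bot.capture(n); np.savez(n+"4.npz",**c); cv2.imwrite(f"pics/{n}4.png",c["img"])
E
```

```text
5.1 [504.3 235.5 264.1] [-2.704  0.006  0.384] F [-6.3  2.2 -4.9] M [0.47 0.7  0.25] 9.0 [0.06 0.41 1.39 0.41 1.49 1.18]
psi -68.14044088597 tilt 25.070324001474916
```

View pics/side4.png

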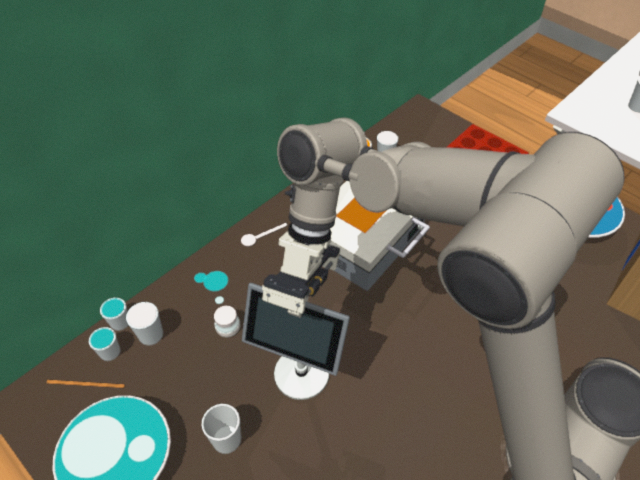

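```bash
cat > tabfit.py <<'E'
from h import *
import sys
c=load(sys.argv[1]);W=cloud(c)
M=np.zeros((480,640),bool);x0,y0,x1,y1=map(int,sys.argv[2:6]);M[y0:y1,x0:x1]=1
psi,t=map(float,sys.argv[6:8])
n,w,u=fr(psi,t);q=W-np.array([509,228.6,220]);
k=M&(abs(q@w)<95)&(abs(q@u)<64)&(abs(q@n+26)<20)
if len(sys.argv)>8:k&=(q@u<20)
T=W[k]
c0=np.median(T,0)
for i in range(8):
    _,_,vt=np.linalg.svd(T-c0,full_matrices=False);d=(T-c0)@vt[2];T=T[abs(d)<(8 if i<2 else 5)];c0=T.mean(0)
m=vt[2]*np.sign(vt[2]@n);print(len(T),"psi",np.degrees(np.arctan2(m[1],m[0])),"tilt",-np.degrees(np.arcsin(m[2])),"offset",(c0-[509,228.6,220])@m, "rms",np.std((T-c0)@m))
E
python3 tabfit.py side4 235 280 355 380 -68 25 1
```

```text
3429 psi -67.9755139953411 tilt 25.041172902032617 offset -31.637836820177405 rms 1.5758297577039102
```

>>> {"name": "servo_tool", "arguments": {
  "angular": [
    [0,0,0],
    [0,0,0],
    [0,0,0],
    [0,0,0],
    [0,0,0],
    [0,0,0],
    [0,0,0],
    [0,0,0],
    [0,0,0],
    [0,0,0]
  ],
  "slide": [
    [0,0,0],
    [0,0,0],
    [0,0,0],
    [0,0,0],
    [1,-3,7],
    [3,-7,16],
    [6,-14,33],
    [9,-22,50],
    [12,-29,67],
    [14,-35,82]
  ],
  "grip": [-0.2,0.2,0.2,0.2,0.2,0.2,0.2,0.2,0.2,0.2]
}}

```text
time: 6.03
tool_pos: [521.1, 198.9, 349.4]
tcp_rot: [-2.708, -0.001, 0.383]
contact_force: [0.4, -0.2, 0.1]
grip_width: 54.6
```

```bash
python3 st.py
python3 - <<'E'
from h import *
from plant import bot
for n in("side","scene"):
    c=bot.capture(n); np.savez(n+"5.npz",**c); cv2.imwrite(f"pics/{n}5.png",c["img"])
E
python3 tabfit.py side5 235 270 355 380 -68 25
python3 tabfit.py scene5 280 120 400 220 -68 25
```

```text
6.03 [521.1 198.9 349.4] [-2.708e+00 -1.000e-03  3.830e-01] F [ 0.4 -0.2  0.1] M [-0.28  0.05  0.02] 54.6 [-0.    0.39  1.2   0.4   1.71  1.21]
psi -68.04493803837278 tilt 24.831705069165626
5410 psi -67.96356731675736 tilt 25.39633753027186 offset -31.46076791811201 rms 1.6020373128684633
1136 psi -68.05224194642356 tilt 25.361329121067037 offset -21.80461726312575 rms 1.9951948325569253
```

View pics/side5.png

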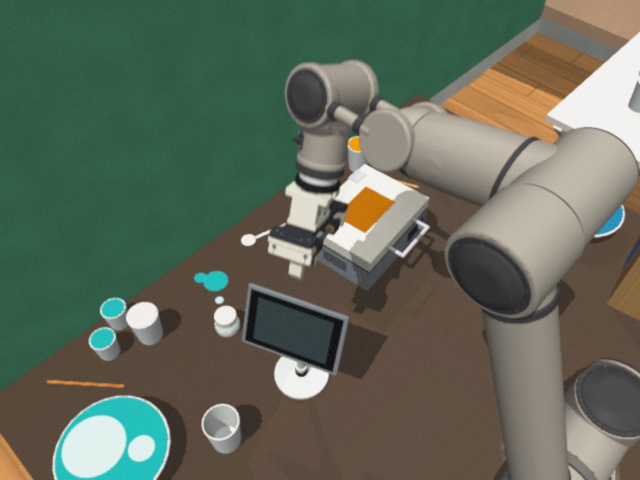

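Run:
```python
from h import *
from plant import bot
o=bot.get_obs();R0=Ro.from_euler("xyz",o["tcp_rot"]).as_matrix()
b=np.radians(5.7);c,s=np.cos(b),np.sin(b)
R=np.array([[-s,c,0],[c,s,0],[0,0,-1]])
print(cmd(np.array([518,-168,250]),R,o["tool_pos"],R0))
```

```text
(array([-13.99, -22.54,  72.54]), array([  -4. , -366.8, -100.4]))
```

>>> {"name": "servo_tool", "arguments": {
  "angular": [
    [-1.2,-1.9,6],
    [-2.3,-3.8,12],
    [-3.5,-5.6,18],
    [-4.7,-7.5,24],
    [-5.8,-9.4,30],
    [-7,-11.3,36],
    [-8.2,-13.1,42],
    [-9.3,-15,48],
    [-10.5,-17,54],
    [-11.7,-18.8,60]
  ],
  "slide": [
    [0,-30,0],
    [-1,-60,0],
    [-1,-95,0],
    [-2,-130,-5],
    [-2,-165,-10],
    [-2,-200,-20],
    [-3,-235,-30],
    [-3,-270,-40],
    [-4,-305,-50],
    [-4,-335,-60]
  ],
  "grip": [0,-0.2,-0.35,-0.35,-0.35,-0.35,-0.35,-0.35,-0.35,-0.35]
}}

```text
time: 6.97
tool_pos: [516.1, -137.1, 286.2]
tcp_rot: [-3.075, -0.034, 1.455]
contact_force: [0.7, 0.3, -0.1]
grip_width: 30.0
```

```bash
python3 st.py
python3 - <<'E'
from h import *
from plant import bot
o=bot.get_obs();R0=Ro.from_euler("xyz",o["tcp_rot"]).as_matrix()
b=np.radians(5.7);c,s=np.cos(b),np.sin(b)
R=np.array([[-s,c,0],[c,s,0],[0,0,-1]])
print(cmd(np.array([518,-168,250]),R,o["tool_pos"],R0))
E
```

```text
6.97 [ 516.1 -137.1  286.2] [-3.075 -0.034  1.455] F [ 0.7  0.3 -0.1] M [-0.07  0.04 -0.  ] 30.0 [-0.41  0.36  1.33  0.01  1.52 -0.3 ]
psi -6.523921447891835 tilt 3.8138937907592085
(array([-1.97, -3.81, 12.28]), array([  1.9, -30.9, -36.2]))
```

>>> {"name": "servo_tool", "arguments": {
  "angular": [
    [-1,-1.9,6],
    [-2,-3.8,12.2],
    [-2,-3.8,12.2],
    [-2,-3.8,12.2]
  ],
  "slide": [
    [1,-20,-20],
    [2,-31,-36],
    [2,-31,-36],
    [2,-31,-36]
  ],
  "grip": [-0.35,-0.35,-0.35,-0.35]
}}

```text
time: 7.3
tool_pos: [517.7, -165.8, 250.7]
tcp_rot: [-3.139, -0.003, 1.659]
contact_force: [-0.5, -0.0, -0.3]
grip_width: 29.7
```

```bash
python3 st.py
python3 - <<'E'
from h import *
from plant import bot
o=bot.get_obs();R0=Ro.from_euler("xyz",o["tcp_rot"]).as_matrix()
c=bot.capture("wrist");cv2.imwrite("pics/w6.png",c["img"])
Tw=np.eye(4);Tw[:3,:3]=R0;Tw[:3,3]=o["tool_pos"];Tc=Tw@c["T_tool_cam"];c["R"]=Tc[:3,:3].T;c["t"]=-Tc[:3,:3].T@Tc[:3,3]
np.savez("w6.npz",**c)
E
```

```text
7.3 [ 517.7 -165.8  250.7] [-3.139e+00 -3.000e-03  1.659e+00] F [-0.5 -0.  -0.3] M [-0.08  0.06 -0.01] 29.7 [-0.45  0.36  1.43  0.    1.36 -0.54]
psi 5.08258797373292 tilt 0.17354977828732826
```

View pics/w6.png

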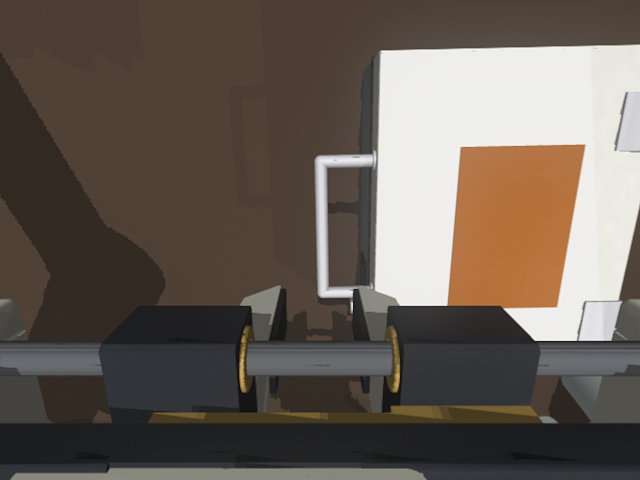

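The wrist view shows the handle bar from (321,160) to (323,292), and the lid's front-left top corner at (379,51) with the front edge running down to (372,290).

Run:
```python
from h import *
c=load("w6")
P={k:ray(c,*v)[:2] for k,v in dict(h1=(321,161,105),h2=(323,293,105),FL=(379,51,120),F2=(373,285,120),back=(640,46,120)).items()}
for k in P:print(k,P[k].round(1))
e=P["h1"]-P["h2"];print("bar yaw",np.degrees(np.arctan2(-e[0],e[1])),np.linalg.norm(e),"mid",(P["h1"]+P["h2"])/2)
e=P["FL"]-P["F2"];print("edge yaw",np.degrees(np.arctan2(-e[0],e[1])))
e=P["back"]-P["FL"];print("side yaw",np.degrees(np.arctan2(e[1],e[0])))
W=cloud(c);M=np.zeros((480,640),bool);M[150:300,310:335]=1
H=W[M&(W[...,2]>95)&(W[...,2]<115)];print(len(H),np.median(H,0),H.min(0),H.max(0))
for b in(5.5,6,6.5):
    r=np.radians(b);ex=np.array([np.cos(r),np.sin(r)]);ey=np.array([-ex[1],ex[0]])
    print(b,"center from FL",P["FL"]+100*ex-130*ey,"from handle",(P["h1"]+P["h2"])/2+142*ex)
```

```text
h1 [ 514.6 -113.2]
h2 [ 526.5 -223.9]
FL [547.1 -35.2]
F2 [ 565.4 -206.4]
back [722.5 -16.4]
bar yaw 6.108863723850321 111.3043461490174 mid [ 520.56739839 -168.56931551]
edge yaw 6.116571242747307
side yaw 6.11219013094658
1906 [ 520.21187351 -161.65028548  108.77344538] [ 509.24575313 -226.94309433  102.68236738] [ 536.05034531 -107.75764117  112.13109932]
5.5 center from FL [ 659.09918502 -155.00891845] from handle [ 661.91365856 -154.95921865]
6 center from FL [ 660.14050712 -154.02698798] from handle [ 661.78950753 -153.72627373]
6.5 center from FL [ 661.17322071 -153.03600777] from handle [ 661.65460189 -152.49445916]
```

>>> {"name": "servo_tool", "arguments": {
  "angular": [
    [0,0,1],
    [0,0,1],
    [0,0,1],
    [0,0,1],
    [0,0,1],
    [0,0,1],
    [0,0,1],
    [0,0,1],
    [0,0,1]
  ],
  "slide": [
    [2.9,-2.8,-20],
    [2.9,-2.8,-50],
    [2.9,-2.8,-80],
    [2.9,-2.8,-105],
    [2.9,-2.8,-120],
    [2.9,-2.8,-135],
    [2.9,-2.8,-150],
    [2.9,-2.8,-162],
    [2.9,-2.8,-162]
  ],
  "grip": [-0.35,-0.35,-0.35,-0.35,-0.35,-0.35,-0.35,-0.35,-0.35]
}}

```text
time: 8.1
tool_pos: [521.3, -167.6, 87.9]
tcp_rot: [-3.138, -0.003, 1.68]
contact_force: [-0.6, -0.8, -0.9]
grip_width: 29.9
```

```bash
python3 st.py
python3 - <<'E'
from plant import bot
import cv2
c=bot.capture("wrist");cv2.imwrite("pics/w7.png",c["img"])
E
```

```text
8.1 [ 521.3 -167.6   87.9] [-3.138e+00 -3.000e-03  1.680e+00] F [-0.6 -0.8 -0.9] M [-0.06  0.07 -0.02] 29.9 [-0.45  0.53  1.64  0.    0.97 -0.56]
psi 6.247891693525764 tilt 0.18366196370236829
```

View pics/w7.png

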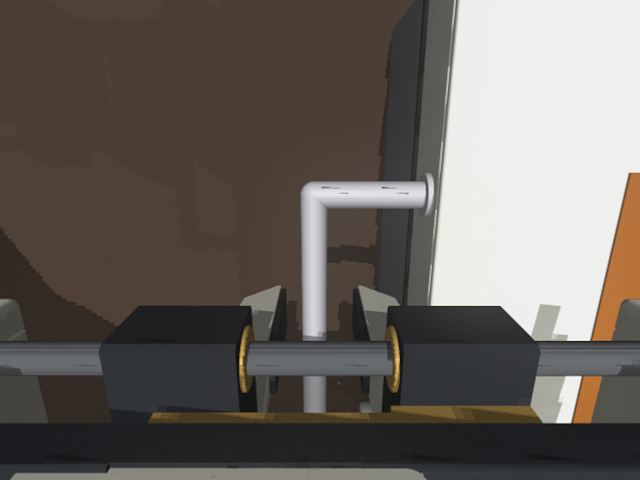

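The bar is between the fingers, at column 315 against a jaw middle of about 320. I'll close.

>>> {"name": "servo_tool", "arguments": {
  "angular": [
    [0,0,0],
    [0,0,0],
    [0,0,0],
    [0,0,0],
    [0,0,0],
    [0,0,0]
  ],
  "slide": [
    [-1,0,0],
    [-1,0,0],
    [-1,0,0],
    [-1,0,0],
    [-1,0,0],
    [-1,0,0]
  ],
  "grip": [-0.6,-1,-1,-1,-1,-1]
}}

```text
time: 8.65
tool_pos: [519.4, -169.2, 90.1]
tcp_rot: [-3.139, -0.001, 1.681]
contact_force: [-5.8, -0.4, 6.0]
grip_width: 8.8
```

```bash
python3 st.py
python3 - <<'E'
import numpy as np
b=np.radians(6.11);e=np.array([np.cos(b),np.sin(b)])
for N in(20,):
  for i in range(1,25):
    t=np.radians(2.5*i);c,s=np.cos(t),np.sin(t)
    dx=-242*c+20*s+242; dz=242*s+20*c-20
    print(2.5*i,(dx*e[0]).round(1),(dx*e[1]).round(1),dz.round(1))
E
```

```text
8.65 [ 519.4 -169.2   90.1] [-3.139e+00 -1.000e-03  1.681e+00] F [-5.8 -0.4  6. ] M [-0.16  1.07  0.05] 8.8 [-0.45  0.53  1.64 -0.    0.97 -0.56]
psi 6.31070668962568 tilt 0.13800616329586488
2.5 1.1 0.1 10.5
5.0 2.6 0.3 21.0
7.5 4.7 0.5 31.4
10.0 7.1 0.8 41.7
12.5 10.0 1.1 51.9
15.0 13.3 1.4 62.0
17.5 17.1 1.8 71.8
20.0 21.3 2.3 81.6
22.5 25.9 2.8 91.1
25.0 30.9 3.3 100.4
27.5 36.4 3.9 109.5
30.0 42.2 4.5 118.3
32.5 48.4 5.2 126.9
35.0 54.9 5.9 135.2
37.5 61.8 6.6 143.2
40.0 69.1 7.4 150.9
42.5 76.7 8.2 158.2
45.0 84.5 9.0 165.3
47.5 92.7 9.9 171.9
50.0 101.2 10.8 178.2
52.5 109.9 11.8 184.2
55.0 118.9 12.7 189.7
57.5 128.1 13.7 194.8
60.0 137.5 14.7 199.6
```

>>> {"name": "servo_tool", "arguments": {
  "angular": [
    [0,0,0],
    [0,0,0],
    [0,0,0],
    [0,0,0],
    [0,0,0],
    [0,0,0],
    [0,0,0],
    [0,0,0]
  ],
  "slide": [
    [0.4,0,5],
    [1.1,0.1,10.5],
    [1.8,0.2,16],
    [2.6,0.3,21],
    [3.6,0.4,26],
    [4.7,0.5,31.4],
    [7.1,0.8,41.7],
    [7.1,0.8,41.7]
  ],
  "grip": [-1,-1,-1,-1,-1,-1,-1,-1]
}}

```text
time: 9.32
tool_pos: [526.5, -168.4, 132.6]
tcp_rot: [-3.139, -0.001, 1.681]
contact_force: [-8.7, -1.9, 0.6]
grip_width: 8.8
```

```bash
python3 st.py
python3 - <<'E'
from plant import bot
import cv2
c=bot.capture("wrist");cv2.imwrite("pics/w8.png",c["img"])
c=bot.capture("side");cv2.imwrite("pics/side8.png",c["img"])
E
```

```text
9.32 [ 526.5 -168.4  132.6] [-3.139e+00 -1.000e-03  1.681e+00] F [-8.7 -1.9  0.6] M [-0.49  1.42 -0.04] 8.8 [-0.45  0.48  1.58 -0.    1.08 -0.56]
psi 6.32280850253844 tilt 0.16879169422240872
```

View pics/w8.png

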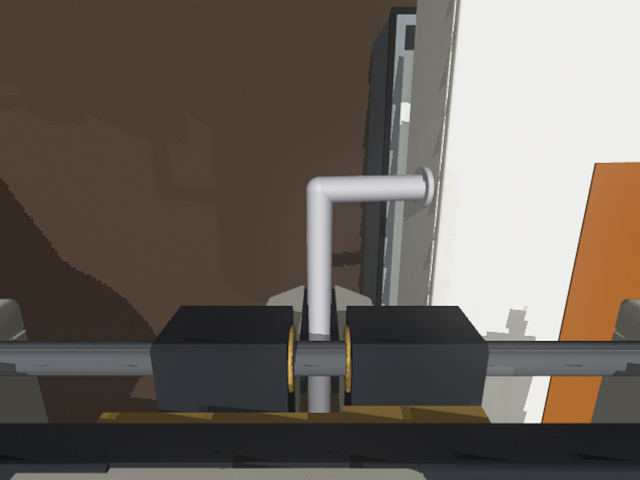

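View pics/side8.png

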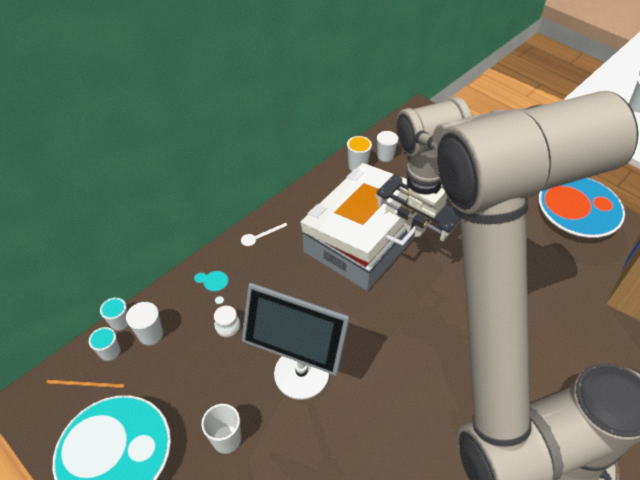

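The lid is lifting with the bar held between the pads (column 318). I'll continue along the arc from 10° to 35°.

>>> {"name": "servo_tool", "arguments": {
  "angular": [
    [0,0,0],
    [0,0,0],
    [0,0,0],
    [0,0,0],
    [0,0,0],
    [0,0,0],
    [0,0,0],
    [0,0,0],
    [0,0,0],
    [0,0,0]
  ],
  "slide": [
    [2.9,0.3,10.2],
    [6.2,0.6,20.3],
    [10,1,30.1],
    [14.2,1.5,39.9],
    [18.8,2,49.4],
    [23.8,2.5,58.7],
    [29.3,3.1,67.8],
    [35.1,3.7,76.6],
    [41.3,4.4,85.2],
    [47.8,5.1,93.5]
  ],
  "grip": [-1,-1,-1,-1,-1,-1,-1,-1,-1,-1]
}}

```text
time: 10.25
tool_pos: [573.0, -163.4, 226.3]
tcp_rot: [-3.136, -0.001, 1.68]
contact_force: [-12.5, -1.9, 8.1]
grip_width: 9.0
```

```bash
python3 st.py
```

```text
10.25 [ 573.  -163.4  226.3] [-3.136e+00 -1.000e-03  1.680e+00] F [-12.5  -1.9   8.1] M [-0.4   2.32  0.08] 9.0 [-0.41  0.48  1.31 -0.    1.36 -0.51]
psi 6.285228376311839 tilt 0.32882395836007955
```

>>> {"name": "servo_tool", "arguments": {
  "angular": [
    [0,0,0],
    [0,0,0],
    [0,0,0],
    [0,0,0],
    [0,0,0],
    [0,0,0],
    [0,0,0],
    [0,0,0]
  ],
  "slide": [
    [5.9,0.6,8.8],
    [13,1.4,16.7],
    [20.6,2.2,24],
    [28.4,3,31.2],
    [36.6,3.9,37.9],
    [45.2,4.8,44.3],
    [54,5.8,50.3],
    [54,5.8,50.3]
  ],
  "grip": [-1,-1,-1,-1,-1,-1,-1,-1]
}}

```text
time: 10.92
tool_pos: [630.5, -157.2, 277.8]
tcp_rot: [3.139, 0.001, 1.681]
contact_force: [-5.2, -0.7, 8.0]
grip_width: 9.0
```

```bash
python3 st.py;  python3 - <<'E'
from h import *
from plant import bot
o=bot.get_obs();R0=Ro.from_euler("xyz",o["tcp_rot"]).as_matrix()
for n in("wrist","scene","side"):
    c=bot.capture(n);cv2.imwrite(f"pics/{n}9.png",c["img"])
    if n=="wrist":
        Tw=np.eye(4);Tw[:3,:3]=R0;Tw[:3,3]=o["tool_pos"];Tc=Tw@c["T_tool_cam"];c["R"]=Tc[:3,:3].T;c["t"]=-Tc[:3,:3].T@Tc[:3,3]
    np.savez(n+"9.npz",**c)
E
```

```text
10.92 [ 630.5 -157.2  277.8] [3.139e+00 1.000e-03 1.681e+00] F [-5.2 -0.7  8. ] M [-0.19  1.05 -0.01] 9.0 [-0.36  0.55  1.05  0.    1.54 -0.47]
psi 6.33434690545897 tilt -0.15869374691834226
```

View pics/wrist9.png

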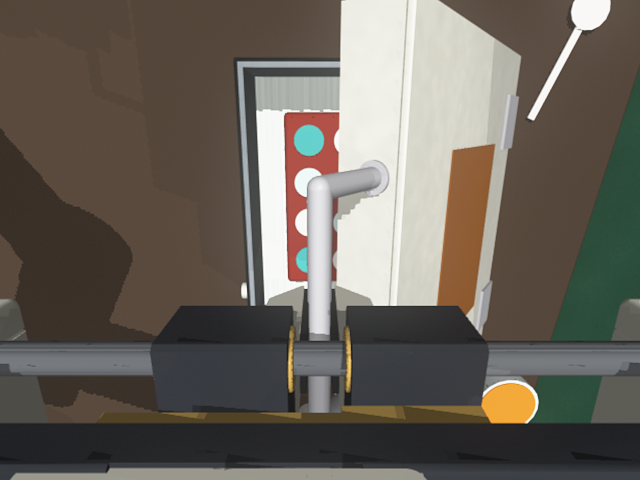

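View pics/scene9.png

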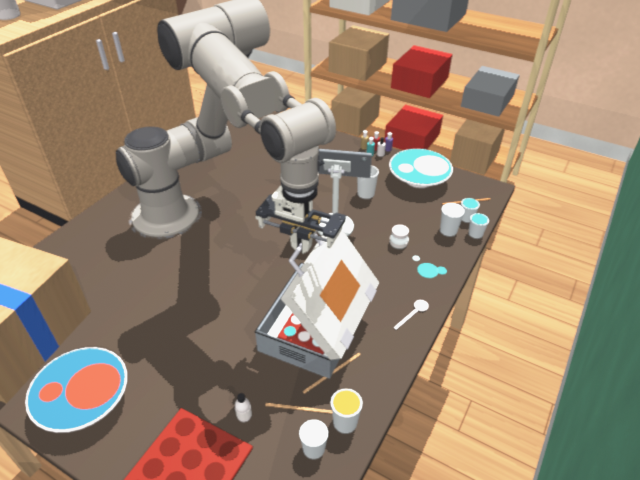

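View pics/side9.png

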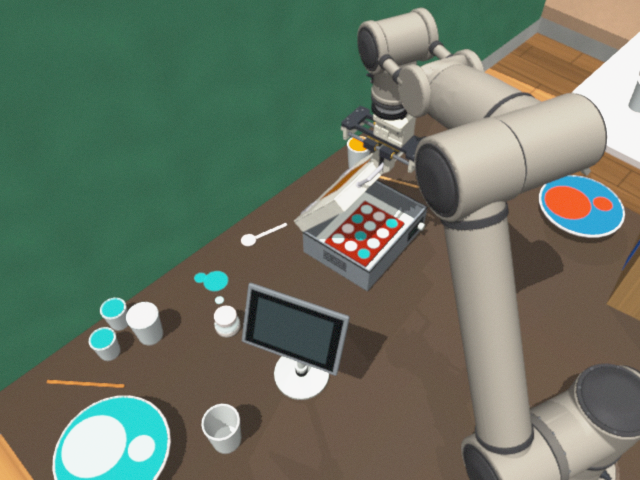

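```bash
cat > lid.py <<'E'
from h import *
import sys
ang=float(sys.argv[1])
b=np.radians(6.11);e=np.array([np.cos(b),np.sin(b),0]);f=np.array([-e[1],e[0],0]);Z=np.array([0,0,1.])
H=np.array([661.2,-153.6,0])+100*e+85*Z
for n in sys.argv[2:]:
    W=cloud(load(n));q=W-H;t=np.radians(ang)
    lx=np.cos(t)*e-np.sin(t)*Z; lz=np.sin(t)*e+np.cos(t)*Z
    k=(abs(q@lz-35)<15)&(abs(q@f)<120)&(q@lx<-15)&(q@lx>-190)
    T=W[k]
    if len(T)<200: print(n,len(T));continue
    c0=np.median(T,0)
    for i in range(8):
        _,_,vt=np.linalg.svd(T-c0,full_matrices=False);d=(T-c0)@vt[2];T=T[abs(d)<(10 if i<2 else 5)];c0=T.mean(0)
    m=vt[2]*np.sign(vt[2]@lz);print(n,len(T),"lid",np.degrees(np.arctan2(m@e,m[2])),"yaw err",np.degrees(m@f),"dist from hinge",(c0-H)@m)
E
python3 lid.py 53 scene9 wrist9
```

```text
scene9 4717 lid 52.36489583546198 yaw err 0.0031781076534121502 dist from hinge 35.49777645793546
wrist9 23202 lid 52.587345934520926 yaw err 0.373509669931519 dist from hinge 35.7739297988125
```

>>> {"name": "servo_tool", "arguments": {
  "angular": [
    [0,0,0],
    [0,0,0],
    [0,0,0],
    [0,0,0],
    [0,0,0],
    [0,0,0],
    [0,0,0]
  ],
  "slide": [
    [4.4,0.5,2.9],
    [9,1,5.7],
    [18.2,1.9,11],
    [27.6,2.9,16],
    [27.6,2.9,16],
    [27.6,2.9,16],
    [27.6,2.9,16]
  ],
  "grip": [-1,-1,-1,-1,-1,-1,-1]
}}

```text
time: 11.65
tool_pos: [657.0, -154.4, 292.3]
tcp_rot: [3.14, -0.0, 1.681]
contact_force: [-3.5, -1.4, 5.9]
grip_width: 8.9
```

```bash
cat > look.py <<'E'
import sys
from h import *
from plant import bot
o=bot.get_obs();R0=Ro.from_euler("xyz",o["tcp_rot"]).as_matrix()
for n in("wrist","scene","side"):
    c=bot.capture(n);cv2.imwrite(f"pics/{n}{sys.argv[1]}.png",c["img"])
    if n=="wrist":
        Tw=np.eye(4);Tw[:3,:3]=R0;Tw[:3,3]=o["tool_pos"];Tc=Tw@c["T_tool_cam"];c["R"]=Tc[:3,:3].T;c["t"]=-Tc[:3,:3].T@Tc[:3,3]
    np.savez(n+sys.argv[1]+".npz",**c)
E
python3 st.py; python3 look.py 10; python3 lid.py 60 scene10 wrist10;python3 tabfit.py side10 235 270 355 380 -68 25
python3 tabfit.py scene10 280 120 400 220 -68 25
```

```text
11.65 [ 657.  -154.4  292.3] [ 3.14  -0.     1.681] F [-3.5 -1.4  5.9] M [-0.27  0.65 -0.04] 8.9 [-0.34  0.61  0.92  0.    1.62 -0.45]
psi 6.322613657878305 tilt -0.07844568102397811
scene10 4218 lid 59.79755688797453 yaw err 0.08237349525731072 dist from hinge 35.555029073623146
wrist10 16542 lid 59.7811889837133 yaw err 0.3832157179953046 dist from hinge 35.89296493016438
5439 psi -67.94328416895767 tilt 25.373498414905505 offset -31.433808657340432 rms 1.5737807546372884
636 psi -66.32250161993566 tilt 24.999588396670912 offset -20.357520048187595 rms 2.203564624462252
```

View pics/wrist10.png

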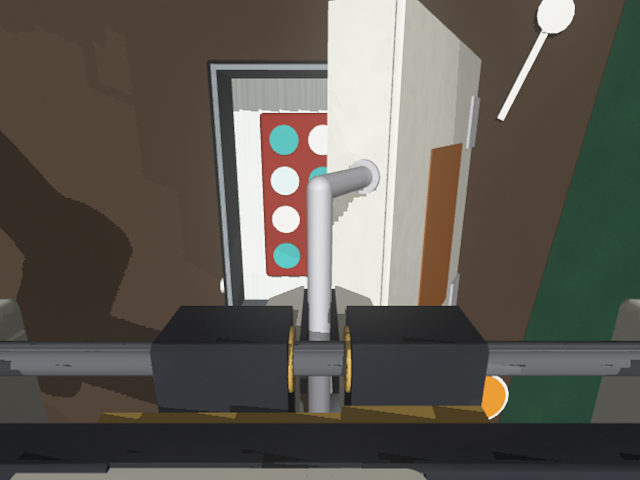

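View pics/scene10.png

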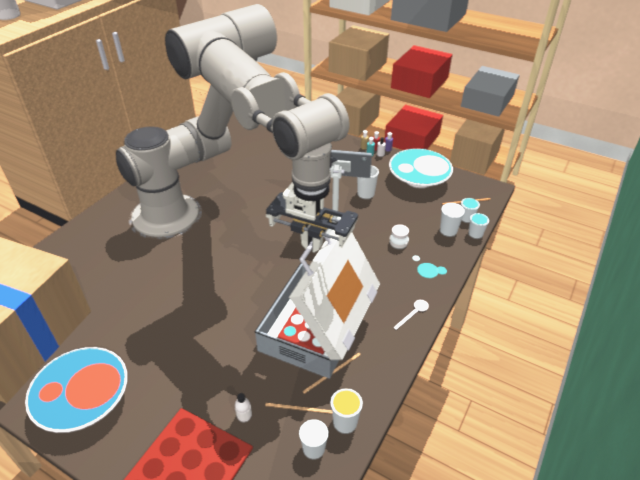

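The lid reads 59.8° in both views, with the bar held between the pads at column 318. The tablet is unchanged at -67.9° and about 25.2°, and the cup, jar and bottle stand where they were. I'll settle briefly, check again and hand in.

>>> {"name": "servo_tool", "arguments": {
  "angular": [
    [0,0,0],
    [0,0,0],
    [0,0,0],
    [0,0,0],
    [0,0,0],
    [0,0,0]
  ],
  "slide": [
    [0.5,0,0.3],
    [0.5,0,0.3],
    [0.5,0,0.3],
    [0.5,0,0.3],
    [0.5,0,0.3],
    [0.5,0,0.3]
  ],
  "grip": [-1,-1,-1,-1,-1,-1]
}}

```text
time: 12.3
tool_pos: [657.3, -154.4, 292.5]
tcp_rot: [3.141, -0.0, 1.681]
contact_force: [-4.3, -1.1, 6.4]
grip_width: 8.9
```

```bash
python3 st.py; python3 look.py 11; python3 lid.py 60 scene11 wrist11; python3 -c "
from plant import bot
print(bot.close_job())"
```

```text
12.3 [ 657.3 -154.4  292.5] [ 3.141 -0.     1.681] F [-4.3 -1.1  6.4] M [-0.18  0.67  0.02] 8.9 [-0.34  0.61  0.91  0.    1.62 -0.45]
psi 6.314690441643003 tilt -0.05692984230152626
scene11 4219 lid 59.88580644509878 yaw err 0.037565423889681725 dist from hinge 35.562508909132795
wrist11 16520 lid 59.85489704349836 yaw err 0.3841590307880745 dist from hinge 35.93004041026932
the job is handed in; nothing more can be done
None
```

The job is handed in at about 12.5 s: the tablet is turned and tipped as asked, and the lid stands at about 60° with the gripper still holding the handle.

- **Tablet:** with the lid shut, I took it by the middle of its top edge, tipped it, then turned it and let go. After release its back faced -68.0° (the box middle is at -68.3°) and leaned 24.8–25.4° forward.
- **Lid:** raised by the handle bar. The last fits from two cameras both gave 59.9°, with about 8 N on the tool.
- **Cup, bottle and jar:** not touched. I checked them only by eye in the last scene picture I looked at, where they stood as before.

**Where checks disagreed:**
- The final tablet fit from the scene camera gave -66.3°, but the arm partly hid the tablet and few points were left. The side camera gave -67.9°, matching the earlier fits.
- The gripper reads 8.9 mm open on the 10 mm bar. The pictures show the bar held between the pads.

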